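Square the soldering board into the bench stop

ROBOT

A 6-joint arm with a two-finger parallel gripper is mounted at the origin on the work surface. World frame = base frame: x ahead of the robot, y to its left, z up, the work surface at z = 0. Lengths are in mm, angles in rad, forces in N, time in s.
With the tool pointing down it reaches from about 350 to 775 mm from the base axis. Payload 7.3 kg.
Tool frame: the origin (TCP) lies at the very end of the fingers, on their centre line; the grasp point (between the pads) lies 19 mm behind it (bot.grip_point_offset is the distance from the TCP to the grasp point, in mm); z points along the fingers, y is the line along which they close (so a half turn about z gives the same grasp; the last joint's range is limited). The gripper opens to 92 mm and grips with 3 to 60 N. Pads are 19 mm wide; open, the fingers measure 130 mm over their backs; the gripper's body (75 mm by 190 mm) begins 47 mm behind the grasp point.
Start: joints at [0.966, 0.342, 1.524, -0, 1.275, -0.146], TCP at [232.497, 470.733, 226.741] pointing down, gripper open.
Joint ranges: [-2.53, 2.53], [-0.77, 2.02], [0.04, 2.7], [-1, 4.14], [0.28, 2.66], [-3.11, 3.11]. Speed limits (rad/s): [2.57, 2.57, 3.14, 3.14, 3.14, 3.14].

INTERFACE

Orientations are given as [roll, pitch, yaw] about the fixed x, y, z axes, in that order (R = Rz(yaw) Ry(pitch) Rx(roll)).
In Python, from plant import bot gives the robot as it stands. The module is installed in compiled form; this text tells all that it offers.
- The arm moves only by the shell command python3 -m jog 'ROWS' [OPENING]. ROWS is JSON, a list of rows, each a list of 6 numbers: the shift along the tool's x, y, z in mm, then the turn, a rotation vector about the tool's x, y, z in rad. In form: [[dx, dy, dz, rx, ry, rz], ...]. A call has 1 to 12 rows; each row shifts and turns the commanded pose from where the row before left it, along the tool's axes as they then stand; what a row does not reach is not made up. A row lasts 1/10 s, in which the tool goes at most 50 mm and 8.59 degrees, less where a joint would pass 70% of its speed; a pose out of reach is approached as far as the arm can. A call with a gripper value outside its range is refused whole. OPENING is the opening in per cent of the stroke, from 0 (shut) to 100 (fully open), set as the call begins (- or left out, the last holds). The fingers move at their own pace and stop on an object; the grip force is fixed at half the most. Time passes only in rows, so rows that do not move let the fingers close. It gives the time, the measured TCP pose, the force, the opening and the grip force at its end, in the units of the state.
- bot.get_obs(): the state, without advancing time (a new reading comes with each control period).
- bot.capture(name): name is "scene" or "side" or "wrist"; returns the picture (400x640x3 uint8, red, green, blue); there is no depth.
- bot.camera_model(name): a dict with "fx", "fy", "cx", "cy" (pixels), "position" and "orientation" of the camera in the world; the wrist camera has in their place "T_tool_cam" (4x4, takes a point from camera to tool coordinates, whose origin is the TCP and whose axes are the flange's). Camera axes: x right, y down, z forward; pixel columns grow to the right and rows downward; lengths in mm; the calibration is good to about 2 mm. A picture is of the moment at which its call begins: read the wrist's pose just before it. camera_model takes no time and is no camera call.
- bot.close_job(): hands the job in; it is judged then, once.
Trained networks look in the newest picture that a camera, given by its name, has taken for a name from the list of things; names that differ only in an ending like _2 or _b are one class to them, and where a whole thing is asked for, a point or a joint stands for the part that bears it (a point fixed in the world has none). Each returns a list of dicts, best first, with "p" (0 to 1); they miss things now and then, are a little off and sometimes report something else, mostly with a low value. They report only what shows in the picture. A call takes as long as a camera call. They do not tell look-alikes from the thing itself.
- bot.outline_of(target, camera): "mask" (400x640 bool, what is visible of it) and "pixel" ([column, row] in pixels, amid what is visible of it).
The state is a dict: "time": time; "joint_positions": joint angles; "dq": joint speeds; "tau": joint torques, N m; "tool_pos": TCP position; "tcp_rot": TCP orientation; "contact_force": force on the tool from outside, world axes, zero at the start; "moment": the same for the moment, N m; "grip_width": finger opening in mm; "finger_force": force on a finger pad.
Only numpy, scipy, OpenCV 4.12 (cv2) and the standard library are available. Lean on these libraries where they do the work, as an engineer would, in place of code of your own. Each camera call takes 0.05 s, during which the arm holds its last target. There are 200 camera calls.

TASK

Push the soldering board along the bench, without picking it up, until it sits snugly in the corner of the L-shaped metal stop: its long edge flush along the long leg and its short edge against the short leg. Do not touch the shell pendant lying on the board; it must ride along and still be lying on the board at the end. Leave everything else on the bench where it is.

Things in the scene. Friction and masses are not known exactly. Their poses are not given: they have to be found in the camera images.
- board: Soldering board: loose rectangular slab, whitish sides, tan top full of small dark holes. 88 mm along its x, 120 mm along its y, 20 mm thick, 0.3 to 0.55 kg; slides at a push of a few newtons. Origin: centre of its underside, z up. Starts turned up to 20 degrees from the stop's axes, with its 120 mm sides roughly along the stop's long leg.
- stop: L-shaped stop: aluminium angle fixed to the bench, 18 mm high, legs 12 mm thick. Origin: inside corner of the L at bench level, z up. Inner face of the long leg: from the origin 290 mm along its +y, facing its -x (towards the robot). Inner face of the short leg: from the origin 90 mm along its -x, facing +y. Board home: centre at x -44, y +60 mm in this frame, axes parallel.
- pendant: Silvery shell-shaped pendant, about 24 x 26 mm and 5 mm thick, 15 g, lying loose on the top of the board within about 22 mm of the middle. Origin: centre of its underside. It rides along with the board by friction.
- dish: Bystander, loose: small white ceramic bowl, 64 mm across, 22 mm high. Origin: centre of its underside.
- jar: Bystander, loose: amber glass jar with a metal lid, 48 mm across, 62 mm high. Origin: centre of its underside.
- bench_block: Bystander, loose: plain square steel bench block, 64 x 64 x 20 mm (smaller than the board, no holes). Origin: centre of its underside.
- hammer: Bystander, loose: hammer lying on the bench, 220 mm long. Origin: on the underside.
- cone: Bystander, loose: wooden ring cone standing upright, 48 mm across its foot, 70 mm high. Origin: centre of its underside.
- wax: Bystander, loose: amber round cake of wax, 52 mm across, 22 mm high. Origin: centre of its underside.
- stone: Bystander, loose: green polished stone, round, 34 mm across, 13 mm high. Origin: centre of its underside.
Not all that is in view belongs to the job. What is shaped like the board but orange or pink is not meant.

How it is judged:
By the outcome, as a careful person would: the job done as asked, in the order asked, and still so for the second after the job is handed in, with the robot touching nothing.
It also fails if it takes over 58 s, if anything falls off the work surface, if the arm or the gripper's body presses on something with over 40 N, if the wrist force passes 120 N, or if a joint passes its speed limit or range.

## Working session

There is one attempt and no reset: what is moved stays moved. The work goes in short steps, Python scripts to look and compute and a shell command to move; the robot and the scene stay as the last step left them, time stands still between calls to the robot, and variables do not carry over. Pictures are saved under pics/ and viewed, at most 10 in all, crops included, and the job is handed in when it is done.

```bash
mkdir -p pics
cat > h.py <<'E'
import numpy as np,cv2
from plant import bot
from scipy.spatial.transform import Rotation as R
def cam(n):
    m=bot.camera_model(n)
    if 'T_tool_cam' in m:
        o=bot.get_obs();T=np.eye(4);T[:3,3]=o['tool_pos'];T[:3,:3]=R.from_euler('xyz',o['tcp_rot']).as_matrix()
        T=T@np.array(m['T_tool_cam']);return m,T[:3,3],T[:3,:3]
    q=np.array(m['orientation'],float)
    Rm=q if q.shape==(3,3) else (R.from_euler('xyz',q) if q.size==3 else R.from_quat(q)).as_matrix()
    return m,np.array(m['position']),Rm
def w(c,uv,z):
    m,p,Rm=c;uv=np.atleast_2d(uv).astype(float)
    d=np.c_[(uv[:,0]-m['cx'])/m['fx'],(uv[:,1]-m['cy'])/m['fy'],np.ones(len(uv))]@Rm.T
    return p+d*((z-p[2])/d[:,2])[:,None]
def proj(c,P):
    m,p,Rm=c;q=(np.atleast_2d(P)-p)@Rm
    return np.c_[m['fx']*q[:,0]/q[:,2]+m['cx'],m['fy']*q[:,1]/q[:,2]+m['cy']]
E
python3 - <<'E'
from h import *
print(bot.get_obs())
ims=[]
for n in ['scene','side','wrist']:
    c=cam(n);print(n,bot.camera_model(n))
    im=bot.capture(n);cv2.imwrite(f'pics/{n}0.png',im[:,:,::-1])
    for t in (['board','stop','pendant','dish','jar','bench_block','hammer','cone','wax','stone'] if n=='scene' else ['board','stop','pendant']):
        for r in bot.outline_of(t,n)[:3]:
            print(n,t,round(r['p'],2),r['pixel'],r['mask'].sum(),w(c,r['pixel'],20 if t in('board','pendant') else 10).round()[0])
E
```

```text
{'time': 0.0, 'joint_positions': array([ 9.66029059e-01,  3.42740059e-01,  1.52502711e+00, -2.75624740e-05,
        1.27539802e+00, -1.46011470e-01]), 'dq': array([ 0.00074952,  0.00076375,  0.00022809,  0.00065699,  0.00033147,
       -0.00091677]), 'tau': array([-5.64980655e-04, -4.31251931e+01, -2.44218367e+01,  7.17659807e-02,
        5.59488160e-02, -8.07101901e-05]), 'tool_pos': array([232.24281422, 470.37699969, 226.03244474]), 'tcp_rot': array([-3.14003301e+00, -2.02718307e-04,  2.68284474e+00]), 'contact_force': array([-0.49619748, -0.02762287,  0.11986002]), 'moment': array([-0.02003322,  0.01407405,  0.00612799]), 'finger_force': 0.0, 'grip_width': 91.90819016656548}
scene {'fx': 472.4458244738816, 'fy': 472.4458244738816, 'cx': 313.9446318373605, 'cy': 191.7415130088616, 'position': array([1160.47098733,  390.38064082,  645.38845327]), 'orientation': array([-2.27417674, -0.01834617,  2.12022063])}
scene board 0.84 [347.4, 159.0] 1561 [389.  19.  20.]
scene board 0.79 [340.2, 219.0] 2468 [567. 100.  20.]
scene stop 0.97 [284.6, 251.2] 2045 [686.  51.  10.]
scene dish 0.8 [
[... 791 characters left out ...]
 1686 [552.  85.  20.]
side stop 0.61 [370.8, 239.6] 1281 [677. -33.  10.]
side stop 0.58 [299.1, 205.6] 1779 [550.  93.  10.]
side pendant 0.65 [299.6, 195.8] 73 [555. 113.  20.]
wrist {'fx': 345.64891487746047, 'fy': 345.64891487746047, 'cx': 328.54274557658727, 'cy': 196.72846891780625, 'T_tool_cam': array([[ 3.51108414e-05, -9.57634672e-01, -2.87985821e-01,
         7.83050719e+01],
       [ 9.99999639e-01, -2.10756860e-04,  8.22745040e-04,
         3.42234160e-01],
       [-8.48584164e-04, -2.87985746e-01,  9.57634320e-01,
        -1.58518447e+02],
       [ 0.00000000e+00,  0.00000000e+00,  0.00000000e+00,
         1.00000000e+00]])}
wrist board 0.96 [220.5, 340.1] 1363 [370. 252.  20.]
```

View pics/scene0.png

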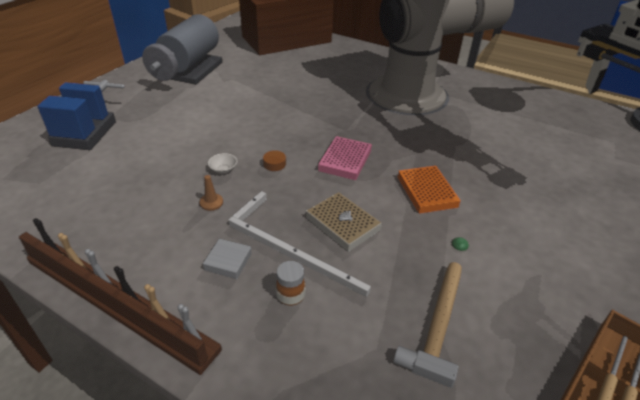

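View pics/wrist0.png

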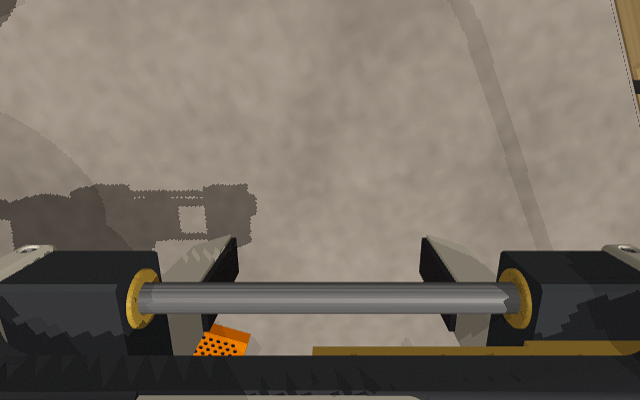

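The scene view shows the tan board at (343,220) with the pendant at (345,215). The L-stop runs from its corner at (232,220) to (368,290), with the short leg reaching (265,195). The pink and orange slabs are look-alikes. Next I fit the board and stop silhouettes in both fixed cameras.

```bash
cat >> h.py <<'E'
from scipy.optimize import minimize
def box(x0,x1,y0,y1,h): return np.array([[x,y,z] for x in(x0,x1) for y in(y0,y1) for z in(0,h)],float)
SH={'board':[box(-44,44,-60,60,20)],'stop':[box(0,12,-12,290,18),box(-90,12,-12,0,18)]}
def place(P,s): 
    c_,s_=np.cos(s[2]),np.sin(s[2]);return P@np.array([[c_,s_,0],[-s_,c_,0],[0,0,1]])+[s[0],s[1],0]
def sil(c,name,s):
    out=np.zeros((400,640),np.uint8)
    for b in SH[name]:
        h=cv2.convexHull(proj(c,place(b,s)).astype(np.float32))
        cv2.fillConvexPoly(out,(h*16).round().astype(np.int32),1,cv2.LINE_8,4)
    return out>0
def fit(name,obs,s0):
    def f(s):
        v=[s[0],s[1],s[2]/100]
        return sum(1-(sil(c,name,v)&m).sum()/(sil(c,name,v)|m).sum() for c,m in obs)
    s=np.array([s0[0],s0[1],s0[2]*100])
    for k in (20,6,3):
        S=np.vstack([s,s+np.diag([k,k,k])]);r=minimize(f,s,method='Nelder-Mead',options=dict(initial_simplex=S,xatol=.02,fatol=1e-5));s=r.x
    return np.array([s[0],s[1],s[2]/100]),r.fun/len(obs)
def look(name,cams,s0,tol=60):
    obs=[]
    for n in cams:
        c=cam(n)
        for r in bot.outline_of(name,n):
            a=sil(c,name,s0);i=(a&r['mask']).sum()/(a|r['mask']).sum()
            if i>.25: obs.append((n,c,r['mask'],i))
    best={}
    for n,c,m,i in obs:
        if n not in best or i>best[n][2]: best[n]=(c,m,i)
    for n in best: print(name,n,fit(name,[best[n][:2]],s0))
    s=fit(name,[b[:2] for b in best.values()],s0) if best else None
    print(name,'joint',s);return s
E
python3 - <<'E'
from h import *
cs=cam('scene');print(w(cs,[[232,220],[368,290],[265,195],[307,218],[340,195],[380,229],[348,246]],18).round())
bot.capture('scene');bot.capture('side')
c=w(cs,[232,220],18)[0];f=w(cs,[368,290],18)[0];a=np.arctan2(-(f-c)[0],(f-c)[1])
s=look('stop',['scene','side'],[c[0],c[1],a])
q=w(cs,[[307,218],[340,195],[380,229],[348,246]],20);b0=q.mean(0)
b=look('board',['scene','side'],[b0[0],b0[1],a+.0])
S,B=s[0],b[0]
d=place(np.array([[B[0]-S[0],B[1]-S[1],0]]),[0,0,-S[2]]);print('board in stop',d,np.degrees(B[2]-S[2]))
for n in ['scene','side']:
    for r in bot.outline_of('pendant',n):
        print(n,r['p'],r['pixel'],w(cam(n),r['pixel'],23))
    im=cv2.imread(f'pics/{n}0.png')
    for nm,p in (('stop',S),('board',B)):
        cc,_=cv2.findContours(sil(cam(n),nm,p).astype(np.uint8),0,2);cv2.drawContours(im,cc,-1,(0,0,255) if nm=='stop' else (255,0,0),1)
    cv2.imwrite(f'pics/{n}1.png',cv2.resize(im[120:320,150:450] if n=='scene' else im[120:320,180:480],None,fx=2,fy=2))
E
python3 -c "
import cv2,numpy as np
cv2.imwrite('pics/o1.png',np.vstack([cv2.imread('pics/scene1.png')[:300],cv2.imread('pics/side1.png')[:300]]))"
```

```text
[[679. -74.  18.]
 [689. 220.  18.]
 [586. -64.  18.]
 [597.  43.  18.]
 [503.  64.  18.]
 [549. 175.  18.]
 [620. 145.  18.]]
stop scene (array([ 6.68969543e+02, -7.14318731e+01, -3.62861947e-02]), np.float64(0.16997411561691111))
stop side (array([ 6.69301058e+02, -6.87482412e+01, -4.23057531e-02]), np.float64(0.19858657243816258))
stop joint (array([ 6.69377393e+02, -7.00444803e+01, -3.36060436e-02]), np.float64(0.18916886670765376))
board scene (array([ 5.56271292e+02,  9.92068128e+01, -3.39250365e-01]), np.float64(0.08574784651527012))
board side (array([ 5.57235489e+02,  1.03057755e+02, -2.94641951e-01]), np.float64(0.05244029075804779))
board joint (array([ 5.57400158e+02,  1.01274811e+02, -2.98660450e-01]), np.float64(0.07723588828230188))
board in stop [[-117.67028997  167.46015602    0.        ]] -15.186498818135618
scene 0.7 [288.3, 250.3] [[690.19398912  62.43182505  23.        ]]
scene 0.38 [345.9, 215.9] [[556.58586254 106.1364563   23.        ]]
side 0.43 [298.8, 194.5] [[554.03339622 114.24354263  23.        ]]
```

View pics/o1.png

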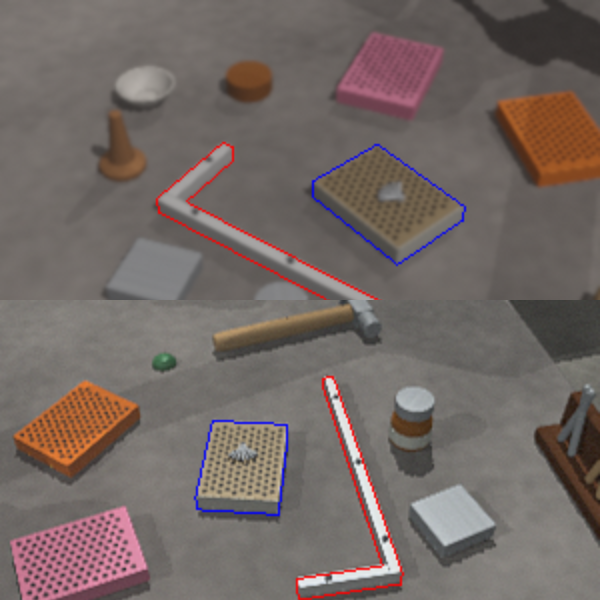

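The overlay shows both fits sitting well on the board and the stop. My plan is to put both open fingers against the board's near long side and push it flush to the long leg. Then I go to the far short side and push it to the short leg.

```bash
cat >> h.py <<'E'
S=np.array([669.4,-70.0,-.035])
def go(x,y,z,yaw):
    o=bot.get_obs();A=R.from_euler('xyz',o['tcp_rot']);d=A.inv().apply(np.array([x,y,z])-o['tool_pos'])
    r=(A.inv()*R.from_euler('xyz',[np.pi,0,yaw])).as_rotvec()
    print('to',np.round([x,y,z,yaw],3),'shift',d.round(1),'turn',r.round(4),'t',o['time'])
def ts(P): return place(np.array([[P[0]-S[0],P[1]-S[1],0]])@np.eye(3),[0,0,-S[2]])[0][:2]
def fs(x,y): return place(np.array([[x,y,0.]]),S)[0][:2]
E
python3 - <<'E'
from h import *
go(491.9,121.5,100,np.pi-.299)
c=cam('scene');print('orange/pink corners',w(c,[[399,175],[420,210],[459,206],[371,148],[360,173],[320,165]],10).round())
E
```

```text
to [491.9   121.5   100.      2.843] shift [-387.2 -198.3  126.7] turn [ 1.000e-04  0.000e+00 -1.598e-01] t 1.35
orange/pink corners [[367. 136.  10.]
 [449. 217.  10.]
 [395. 280.  10.]
 [308.  39.  10.]
 [407.  61.  10.]
 [429. -28.  10.]]
```

```bash
python3 -m jog '[[-32,-16.5,5,0,0,0],[-32,-16.5,5,0,0,0],[-32,-16.5,5,0,0,0],[-32,-16.5,5,0,0,0],[-32,-16.5,5,0,0,0],[-32,-16.5,5,0,0,0],[-32,-16.5,5,0,0,0],[-32,-16.5,5,0,0,0],[-32,-16.5,5,0,0,0],[-32,-16.5,5,0,0,0],[-32,-16.5,5,0,0,0],[-32,-16.5,5,0,0,0]]' 87
python3 -c "
from h import *
go(491.9,121.5,100,np.pi-.299)"
```

```text
time: 2.55
tool_pos: [489.9, 121.8, 166.7]
tcp_rot: [3.141, 0.0, 2.683]
contact_force: [0.9, 0.0, -0.1]
grip_width: 80.0
finger_force: 0.0
to [491.9   121.5   100.      2.843] shift [-1.9  0.6 66.7] turn [ 0.0003  0.0003 -0.16  ] t 2.55
```

```bash
python3 -m jog '[[-1,0,20,0,0,-0.08],[-1,0,30,0,0,-0.08],[0,0,35,0,0,0],[0,0,35,0,0,0],[0,0,22,0,0,0],[0,0,12,0,0,0],[0,0,4,0,0,0],[0,0,0,0,0,0]]'
python3 - <<'E'
from h import *
go(491.9,121.5,8,np.pi-.299)
im=bot.capture('wrist');cv2.imwrite('pics/w2.png',im[:,:,::-1])
im=bot.capture('side');cv2.imwrite('pics/s2.png',cv2.resize(im[130:330,180:480,::-1],None,fx=2,fy=2))
look('board',['side'],[557.4,101.3,-.299])
E
```

```text
time: 3.35
tool_pos: [491.3, 122.4, 8.9]
tcp_rot: [3.141, 0.0, 2.843]
contact_force: [-0.0, -0.3, 0.2]
grip_width: 80.0
finger_force: 0.0
to [491.9   121.5     8.      2.843] shift [-0.9 -0.7  0.9] turn [0.0002 0.0003 0.0003] t 3.35
board side (array([ 5.58053804e+02,  1.02945319e+02, -2.81067563e-01]), np.float64(0.09250398724082931))
board joint (array([ 5.58053804e+02,  1.02945319e+02, -2.81067563e-01]), np.float64(0.09250398724082931))
```

View pics/s2.png

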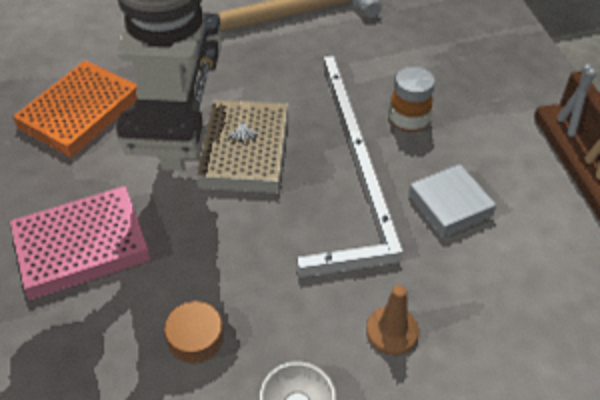

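```bash
python3 -m jog '[[-5,0,0.5,0,0,0],[-4,0,0,0,0,0],[-3,0,0,0,0,0],[-3,0,0,0,0,0],[-3,0,0,0,0,0],[-4,0,0,0,0,-0.02],[-5,0,0,0,0,-0.02],[-5,0,0,0,0,-0.02],[-5,0,0,0,0,-0.02],[-5,0,0,0,0,-0.02],[-5,0,0,0,0,-0.02],[-4,0,0,0,0,-0.02]]'
python3 - <<'E'
from h import *
o=bot.get_obs();t=ts(o['tool_pos']);print('tool in stop',t,np.pi-o['tcp_rot'][2]-.0)
bot.capture('side');bot.capture('scene')
b=look('board',['side','scene'],[o['tool_pos'][0]+53,o['tool_pos'][1]-8,-.16])[0]
print(ts(b),np.degrees(b[2]-S[2]))
go(*fs(-97.5,t[1]),8,np.pi+S[2])
E
```

```text
time: 4.7
tool_pos: [540.7, 109.1, 8.1]
tcp_rot: [3.142, 0.0, 2.984]
contact_force: [-2.2, -0.9, -1.6]
grip_width: 79.7
finger_force: 1.0
tool in stop [-134.86197324  174.47944941] 0.15732851742837717
board side (array([ 5.93823352e+02,  1.02269005e+02, -1.63836681e-01]), np.float64(0.26933625891387825))
board scene (array([ 5.94231245e+02,  9.91599781e+01, -1.57815464e-01]), np.float64(0.0851919561243144))
board joint (array([ 5.94727630e+02,  9.93056723e+01, -1.55782405e-01]), np.float64(0.18430293389639957))
[-80.55112622 166.58898383] -6.920322035656557
to [578.065 107.784   8.      3.107] shift [-36.7   4.4   0.6] turn [ 0.0004  0.002  -0.1239] t 4.9
```

```bash
python3 -m jog '[[-3,0,0,0,0,-0.012],[-4,0,0,0,0,-0.016],[-4,0,0,0,0,-0.016],[-4,0,0,0,0,-0.016],[-4,0,0,0,0,-0.016],[-4,0,0,0,0,-0.016],[-4,0,0,0,0,-0.016],[-3,0,0,0,0,-0.016],[-2,0,0,0,0,0],[-1.5,0,0,0,0,0],[-1,0,0,0,0,0]]'
python3 - <<'E'
from h import *
o=bot.get_obs();t=ts(o['tool_pos']);print('tool in stop',t,o['contact_force'],o['moment'])
bot.capture('scene')
b=look('board',['scene'],[o['tool_pos'][0]+53,o['tool_pos'][1]-8,-.035])[0]
print(ts(b),np.degrees(b[2]-S[2]))
go(*fs(-97.5,t[1]),8,np.pi+S[2])
E
```

```text
time: 6.0
tool_pos: [574.4, 106.0, 8.2]
tcp_rot: [3.141, -0.0, 3.107]
contact_force: [-5.3, -0.7, 3.5]
grip_width: 80.2
finger_force: 2.6
tool in stop [-101.07417122  172.61372375] [-5.25800281 -0.72041663  3.53150749] [ 0.09605623  0.86845813 -0.02984666]
board scene (array([ 6.22800669e+02,  1.02468598e+02, -2.10518312e-02]), np.float64(0.1310463121783877))
board joint (array([ 6.22800669e+02,  1.02468598e+02, -2.10518312e-02]), np.float64(0.1310463121783877))
[-52.60596029 170.73232769] 0.7991712022249319
to [578.    105.92    8.      3.107] shift [-3.4 -0.   0.2] turn [0.0002 0.0002 0.0002] t 6.1
```

Force is still only sliding friction, so I press on in small steps until it rises.

```bash
python3 -m jog '[[-1,0,0,0,0,0],[-1,0,0,0,0,0],[-1,0,0,0,0,0],[0,0,0,0,0,0]]'; python3 -m jog '[[-1,0,0,0,0,0],[-1,0,0,0,0,0],[0,0,0,0,0,0]]'
```

```text
time: 6.5
tool_pos: [577.4, 105.9, 8.2]
tcp_rot: [3.141, -0.0, 3.107]
contact_force: [-4.9, 0.2, 3.2]
grip_width: 79.7
finger_force: 2.5
time: 6.8
tool_pos: [577.5, 105.9, 8.2]
tcp_rot: [-3.141, -0.004, 3.107]
contact_force: [-10.7, 0.3, 9.2]
grip_width: 79.9
finger_force: 5.6
```

```bash
python3 -m jog '[[-1,0,0,0,0,0],[-1,0,0,0,0,0],[0,0,0,0,0,0]]'
python3 - <<'E'
from h import *
o=bot.get_obs();print('tool in stop',ts(o['tool_pos']),o['moment'],o['tcp_rot'])
im=bot.capture('scene');cv2.imwrite('pics/c3.png',cv2.resize(im[150:310,210:410,::-1],None,fx=4,fy=3.75))
E
```

```text
time: 7.1
tool_pos: [577.5, 105.9, 8.1]
tcp_rot: [-3.141, -0.009, 3.107]
contact_force: [-17.1, 0.5, 13.6]
grip_width: 79.8
finger_force: 8.7
tool in stop [-97.99360383 172.58467024] [ 0.10487217  2.79441147 -0.03858971] [-3.14118865 -0.00866888  3.10720343]
```

View pics/c3.png

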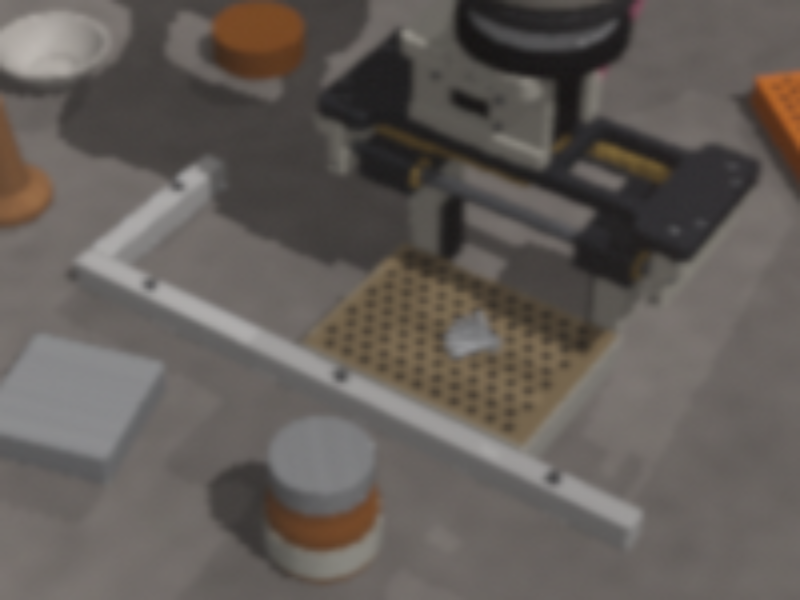

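The board is flush along the long leg, with its tan top edge meeting the leg in the crop from about (310,345) to (525,440), and the pendant is still on it. Now I back off and go round to the far short side.

```bash
python3 -m jog '[[4,0,0,0,0,0],[8,0,0,0,0,0],[15,0,0,0,0,0],[10,0,-20,0,0,0],[0,0,-40,0,0,0],[0,0,-40,0,0,0],[0,0,0,0,0,0]]'
python3 - <<'E'
from h import *
bot.capture('scene');bot.capture('side')
b=look('board',['scene','side'],[*fs(-44,167),-.035])[0]
print(ts(b),np.degrees(b[2]-S[2]))
c=cam('scene');print('hammer end',w(c,[[455,263],[445,275]],10).round())
by=ts(b)[1]
go(*fs(-46,by+60+9.5+20),100,np.pi/2+S[2])
E
```

```text
time: 7.85
tool_pos: [548.7, 107.2, 113.9]
tcp_rot: [3.14, 0.013, 3.107]
contact_force: [0.2, -0.1, -0.2]
grip_width: 79.9
finger_force: 0.0
board scene (array([ 6.22937306e+02,  1.02357524e+02, -5.21359331e-02]), np.float64(0.19683413626978663))
board side (array([ 6.30647426e+02,  1.05356257e+02, -3.90998714e-02]), np.float64(0.055464926590538366))
board joint (array([ 6.30804309e+02,  1.03500703e+02, -3.90854348e-02]), np.float64(0.13964824429457562))
[-44.64333872 172.04387111] -0.23407817104445153
hammer end [[547. 322.  10.]
 [583. 317.  10.]]
to [632.58  192.993 100.      1.536] shift [-85.5  89.2   7.1] turn [-9.0000e-04 -7.0000e-04  1.5709e+00] t 8.05
```

```bash
python3 -m jog '[[-22,22,0,0,0,0],[-22,23,0,0,0,0],[-22,23,0,0,0,0],[-19.5,21,0,0,0,0],[0,0,0,0,0,0]]' 46
python3 -m jog '[[0,0,0,0,0,0.131],[0,0,0,0,0,0.131],[0,0,0,0,0,0.131],[0,0,0,0,0,0.131],[0,0,0,0,0,0.131],[0,0,0,0,0,0.131],[0,0,0,0,0,0.131],[0,0,0,0,0,0.131],[0,0,0,0,0,0.131],[0,0,0,0,0,0.131],[0,0,0,0,0,0.131],[0,0,0,0,0,0.13]]'
python3 -c "
from h import *
go(*fs(-46,172+60+9.5+20),8,np.pi/2+S[2]);print(bot.get_obs()['joint_positions'])"
```

```text
time: 8.55
tool_pos: [634.1, 195.1, 105.7]
tcp_rot: [3.141, -0.001, 3.109]
contact_force: [-0.2, 0.3, 0.4]
grip_width: 45.0
finger_force: 0.0
time: 9.75
tool_pos: [631.9, 192.1, 106.4]
tcp_rot: [-3.139, 0.001, 1.53]
contact_force: [-0.0, -0.4, -0.1]
grip_width: 42.2
finger_force: 0.0
to [632.579 192.95    8.      1.536] shift [ 0.9  0.9 98.4] turn [-0.0029  0.0008 -0.0058] t 9.75
[ 1.79266889e-01  6.93845333e-01  1.26761644e+00 -1.22758968e-04
  1.18311287e+00  2.20070932e-01]
```

```bash
python3 -m jog '[[1,1,30,0,0,-0.005],[0,0,35,0,0,0],[0,0,22,0,0,0],[0,0,9,0,0,0],[0,0,3,0,0,0],[0,0,0,0,0,0]]'
python3 - <<'E'
from h import *
o=bot.get_obs();print('tool in stop',ts(o['tool_pos']))
go(*fs(-46,60+60+9.5),8,np.pi/2+S[2])
im=bot.capture('scene');cv2.imwrite('pics/c4.png',cv2.resize(im[150:310,210:410,::-1],None,fx=3,fy=3))
E
```

```text
time: 10.35
tool_pos: [634.2, 193.7, 9.4]
tcp_rot: [3.141, -0.0, 1.541]
contact_force: [-0.9, 0.1, 0.2]
grip_width: 42.5
finger_force: 0.0
tool in stop [-44.39294549 262.30866849]
to [627.96   61.03    8.      1.536] shift [-132.8   -2.3    1.4] turn [ 0.0002 -0.0001  0.0049] t 10.35
```

View pics/c4.png

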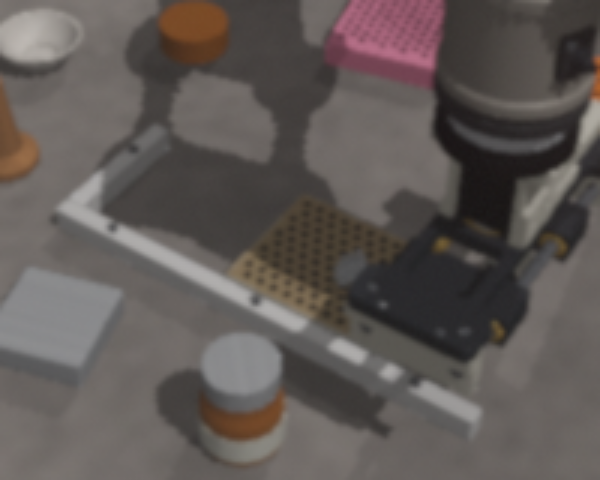

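The fingers stand clear of the board's far end, and the pendant at about (350,268) lies just beside the gripper's outline, well below its body. Now I push along the leg.

```bash
python3 -m jog '[[-6,0,0.5,0,0,0.005],[-5,0,0,0,0,0],[-3,0,0,0,0,0],[-3,0,0,0,0,0],[-3,0,0,0,0,0],[-3,0,0,0,0,0],[-4,0,0,0,0,0],[-5,0,0,0,0,0],[-5,0,0,0,0,0],[-5,0,0,0,0,0],[-5,0,0,0,0,0],[-5,0,0,0,0,0]]'
python3 - <<'E'
from h import *
o=bot.get_obs();t=ts(o['tool_pos']);print('tool in stop',t,o['moment'])
bot.capture('side')
b=look('board',['side'],[*fs(-44,t[1]-69.5),-.035])[0]
print(ts(b),np.degrees(b[2]-S[2]));go(*fs(-46,60+60+9.5),8,np.pi/2+S[2])
E
```

```text
time: 11.6
tool_pos: [632.4, 141.6, 9.0]
tcp_rot: [3.141, -0.0, 1.536]
contact_force: [-0.2, 5.9, 3.1]
grip_width: 42.3
finger_force: 2.5
tool in stop [-44.3493301  210.20824031] [ 0.75973365  0.09307902 -0.03598329]
board side (array([ 6.30447042e+02,  7.19823071e+01, -4.71489950e-02]), np.float64(0.06262729124236255))
board joint (array([ 6.30447042e+02,  7.19823071e+01, -4.71489950e-02]), np.float64(0.06262729124236255))
[-43.89746786 140.53227662] -0.6960861416015771
to [627.96   61.03    8.      1.536] shift [-79.8  -1.6   0.8] turn [ 0.      0.0007 -0.0005] t 11.7
```

```bash
python3 -m jog '[[-3,0,0,0,0,0],[-5,0,0,0,0,0],[-6,0,0,0,0,0],[-6,0,0,0,0,0],[-6,0,0,0,0,0],[-6,0,0,0,0,0],[-6,0,0,0,0,0],[-6,0,0,0,0,0],[-6,0,0,0,0,0],[-6,0,0,0,0,0],[-6,0,0,0,0,0],[-4,0,0,0,0,0]]'
python3 -m jog '[[-3,0,0,0,0,0],[-3,0,0,0,0,0],[-2,0,0,0,0,0],[-2,0,0,0,0,0],[-1,0,0,0,0,0],[0,0,0,0,0,0]]'
python3 - <<'E'
from h import *
o=bot.get_obs();t=ts(o['tool_pos']);print('tool in stop',t,o['moment'])
bot.capture('side')
b=look('board',['side'],[*fs(-44,t[1]-69.5),-.035])[0]
print(ts(b),np.degrees(b[2]-S[2]))
E
```

```text
time: 12.9
tool_pos: [629.9, 75.3, 8.7]
tcp_rot: [-3.142, 0.0, 1.536]
contact_force: [0.4, 4.6, 1.7]
grip_width: 42.3
finger_force: 2.2
time: 13.5
tool_pos: [629.6, 64.8, 8.7]
tcp_rot: [-3.142, 0.0, 1.536]
contact_force: [-0.4, 3.8, 2.3]
grip_width: 42.4
finger_force: 1.5
tool in stop [-44.52904203 133.27466801] [0.44398157 0.02068712 0.02725656]
board side (array([ 6.28593731e+02,  5.71828037e+00, -4.40598311e-02]), np.float64(0.15048118985126857))
board joint (array([ 6.28593731e+02,  5.71828037e+00, -4.40598311e-02]), np.float64(0.15048118985126857))
[-43.43087636  74.24397982] -0.5190900855216861
```

```bash
python3 -m jog '[[-1.5,0,0,0,0,0],[-1.5,0,0,0,0,0],[-1,0,0,0,0,0],[0,0,0,0,0,0]]'; python3 -m jog '[[-1,0,0,0,0,0],[-1,0,0,0,0,0],[0,0,0,0,0,0]]'; python3 -m jog '[[-1,0,0,0,0,0],[-1,0,0,0,0,0],[0,0,0,0,0,0]]'
```

```text
time: 14.0
tool_pos: [629.4, 62.5, 8.7]
tcp_rot: [3.141, -0.002, 1.536]
contact_force: [0.5, 9.7, 1.7]
grip_width: 42.0
finger_force: 4.9
time: 14.3
tool_pos: [629.4, 62.4, 8.8]
tcp_rot: [3.141, -0.005, 1.536]
contact_force: [0.5, 16.5, 2.1]
grip_width: 42.4
finger_force: 8.6
time: 14.6
tool_pos: [629.4, 62.3, 8.8]
tcp_rot: [3.141, -0.007, 1.536]
contact_force: [1.7, 24.3, 1.5]
grip_width: 42.1
finger_force: 12.2
```

It has stopped against the short leg. I back off, lift away and check.

```bash
python3 -m jog '[[4,0,0,0,0,0],[8,0,0,0,0,0],[15,0,0,0,0,0],[10,0,-20,0,0,0],[10,0,-40,0,0,0],[25,0,-40,0,0,0],[40,0,-40,0,0,0],[40,0,-30,0,0,0],[40,0,0,0,0,0],[0,0,0,0,0,0]]'
python3 - <<'E'
from h import *
ims=[]
for n in('scene','side'):
    im=bot.capture(n);ims.append(im[:,:,::-1])
b=look('board',['scene','side'],[*fs(-44,60),-.035])[0];print(ts(b),np.degrees(b[2]-S[2]))
look('stop',['scene','side'],S)
for n in('scene','side'):
  for r in bot.outline_of('pendant',n): print(n,r['p'],r['pixel'])
a=cv2.resize(ims[0][170:290,220:380],None,fx=4.5,fy=2.5);d=cv2.resize(ims[1][190:290,270:430],None,fx=4.5,fy=3)
cv2.imwrite('pics/f5.png',np.vstack([a,d]))
E
```

```text
time: 15.6
tool_pos: [635.3, 249.6, 175.1]
tcp_rot: [3.139, -0.002, 1.541]
contact_force: [-0.5, 0.5, -0.3]
grip_width: 42.6
finger_force: 0.0
board scene (array([ 6.20753863e+02, -1.01504508e+01, -8.27592906e-02]), np.float64(0.16868884540117413))
board side (array([ 6.28651688e+02,  2.99723514e+00, -2.68798507e-02]), np.float64(0.13632404181184665))
board joint (array([ 6.27359133e+02, -9.19125740e+00, -4.54492044e-02]), np.float64(0.17238220184931236))
[-44.14299124  59.3003711 ] -0.5986953129350221
stop scene (array([ 6.70005986e+02, -7.29756168e+01, -2.94939440e-02]), np.float64(0.1757393913416202))
stop side (array([ 6.70223266e+02, -6.92169197e+01, -3.44716890e-02]), np.float64(0.2258522727272727))
stop joint (array([ 6.69734150e+02, -6.99970482e+01, -3.12025825e-02]), np.float64(0.2079688406432324))
scene 0.47 [279.1, 214.3]
side 0.39 [342.3, 228.6]
```

View pics/f5.png

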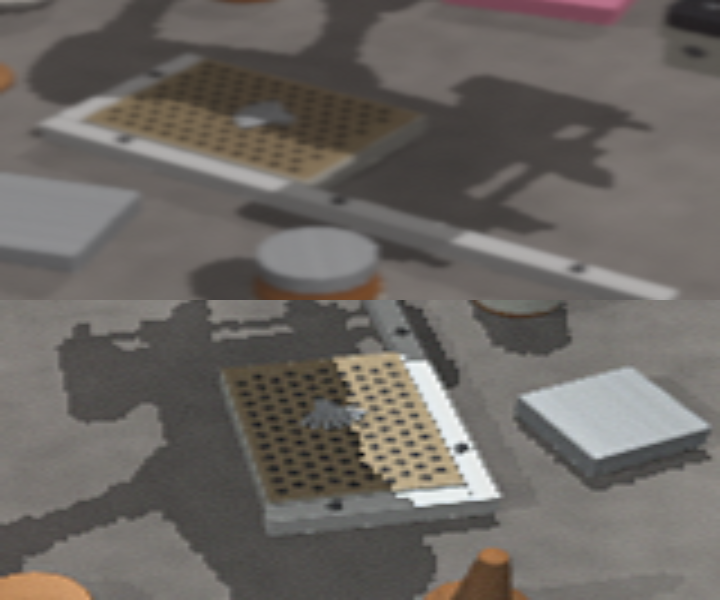

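The board sits in the corner with both edges against the legs and the pendant still on it. To rule out a small gap left by the second push, I press once more, gently, towards the long leg.

```bash
python3 -m jog '[[0,0,0,0,0,-0.131],[0,0,0,0,0,-0.131],[0,0,0,0,0,-0.131],[0,0,0,0,0,-0.131],[0,0,0,0,0,-0.131],[0,0,0,0,0,-0.131],[0,0,0,0,0,-0.131],[0,0,0,0,0,-0.131],[0,0,0,0,0,-0.131],[0,0,0,0,0,-0.131],[0,0,0,0,0,-0.131],[0,0,0,0,0,-0.13]]'
python3 -c "
from h import *
go(*fs(-122,64),100,np.pi+S[2])"
```

```text
time: 17.2
tool_pos: [636.1, 243.3, 174.1]
tcp_rot: [-3.142, -0.0, 3.111]
contact_force: [-0.1, 0.9, -0.5]
grip_width: 42.6
finger_force: 0.0
to [549.714  -1.77  100.      3.107] shift [  78.8 -247.6   74.1] turn [-0.     -0.      0.0043] t 17.2
```

```bash
python3 -m jog '[[10,-31,0,0,0,0.004],[10,-31,0,0,0,0],[10,-31,0,0,0,0],[10,-31,0,0,0,0],[10,-31,0,0,0,0],[10,-31,0,0,0,0],[10,-31,0,0,0,0],[9,-30,0,0,0,0],[0,0,35,0,0,0],[0,0,35,0,0,0],[0,0,20,0,0,0],[0,0,0,0,0,0]]'
python3 -c "
from h import *
go(*fs(-122,64),8.5,np.pi+S[2])"
```

```text
time: 18.4
tool_pos: [545.4, -0.1, 81.5]
tcp_rot: [3.141, -0.006, 3.101]
contact_force: [-1.0, 0.3, 1.2]
grip_width: 42.6
finger_force: 0.0
to [549.714  -1.77    8.5     3.107] shift [-4.9 -1.5 72.9] turn [ 0.0006 -0.0059 -0.0052] t 18.4
```

```bash
python3 -m jog '[[0,-1,25,0,0,-0.005],[0,0,25,0,0,0],[0,0,14,0,0,0],[0,0,7,0,0,0],[0,0,2,0,0,0],[0,0,0,0,0,0]]' && python3 -m jog '[[-6,0,0,0,0,0],[-6,0,0,0,0,0],[-5,0,0,0,0,0],[-3,0,0,0,0,0],[-2,0,0,0,0,0],[-1,0,0,0,0,0],[-1,0,0,0,0,0],[0,0,0,0,0,0]]'
python3 -c "
from h import *
o=bot.get_obs();print(ts(o['tool_pos']))"
```

```text
time: 19.0
tool_pos: [548.1, -0.8, 12.0]
tcp_rot: [-3.142, 0.002, 3.108]
contact_force: [0.3, -0.3, 0.4]
grip_width: 42.4
finger_force: 0.0
time: 19.8
tool_pos: [571.4, -1.4, 11.0]
tcp_rot: [3.142, -0.0, 3.108]
contact_force: [0.1, -0.9, -0.4]
grip_width: 42.3
finger_force: 0.0
[-100.32700217   65.12859591]
```

```bash
python3 -m jog '[[-1,0,1,0,0,0],[-1,0,0,0,0,0],[-0.5,0,0,0,0,0],[0,0,0,0,0,0]]'; python3 -m jog '[[-1,0,0,0,0,0],[-1,0,0,0,0,0],[0,0,0,0,0,0]]'
python3 -c "
from h import *
o=bot.get_obs();print(ts(o['tool_pos']))"
```

```text
time: 20.2
tool_pos: [573.5, -1.5, 10.0]
tcp_rot: [3.141, -0.001, 3.108]
contact_force: [-1.2, 0.3, 0.8]
grip_width: 42.5
finger_force: 0.8
time: 20.5
tool_pos: [573.9, -1.4, 9.9]
tcp_rot: [3.141, -0.005, 3.108]
contact_force: [-7.9, 0.4, 4.6]
grip_width: 42.4
finger_force: 3.8
[-97.87061419  65.19969236]
```

Hard contact comes at the same offset as before (-97.9 mm against -98.0), so it is flush. One last light press, then I retreat.

```bash
python3 -m jog '[[-1,0,0,0,0,0],[-1,0,0,0,0,0],[0,0,0,0,0,0]]'; python3 -m jog '[[4,0,0,0,0,0],[8,0,0,0,0,0],[12,0,0,0,0,0],[6,0,-20,0,0,0],[0,0,-40,0,0,0],[20,0,-40,0,0,0],[30,0,-40,0,0,0],[30,0,-20,0,0,0],[30,0,0,0,0,0],[0,0,0,0,0,0],[0,0,0,0,0,0]]'
python3 - <<'E'
from h import *
a=bot.capture('scene')[170:290,220:380,::-1];d=bot.capture('side')[190:290,270:430,::-1]
cv2.imwrite('pics/f6.png',np.vstack([cv2.resize(a,None,fx=4.5,fy=2.5),cv2.resize(d,None,fx=4.5,fy=3)]))
E
```

```text
time: 20.8
tool_pos: [573.9, -1.4, 9.8]
tcp_rot: [3.141, -0.009, 3.108]
contact_force: [-14.3, 0.3, 11.9]
grip_width: 42.5
finger_force: 7.0
time: 21.9
tool_pos: [438.3, 3.1, 170.5]
tcp_rot: [-3.141, 0.002, 3.108]
contact_force: [0.2, -0.3, 0.2]
grip_width: 42.5
finger_force: 0.0
```

View pics/f6.png

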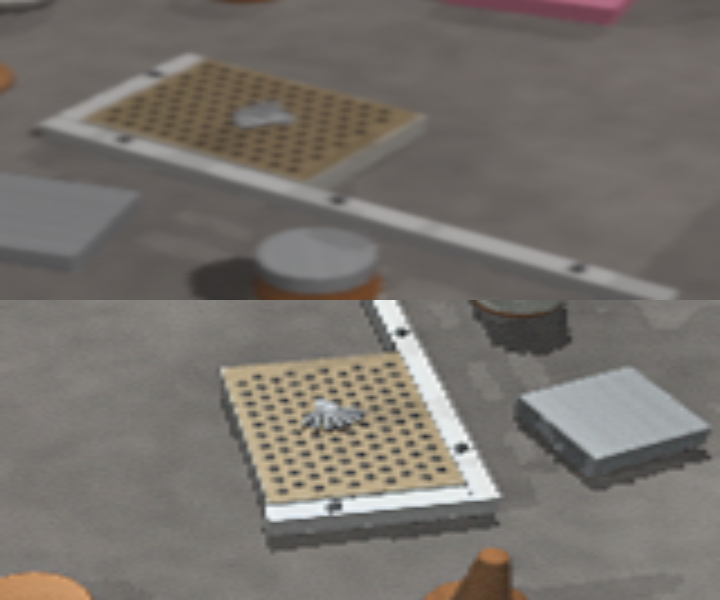

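The board is snug against both legs with its corner at (470,490) in the lower crop. The pendant lies on it at (332,415), and the bystanders in these crops are unmoved.

```bash
python3 -c "
from plant import bot
print(bot.close_job())"
```

```text
the job is handed in; nothing more can be done
None
```

I pushed the soldering board into the corner of the L-stop, flush along the long leg and against the short leg, with the pendant still lying on it; the robot touched nothing else, and the job is handed in at about 22 s.

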